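# Take the texture comb off the barbed display hook and rack it

### The job

Take the texture comb off the barbed hook of the display stand - raise it, tilt its teeth out past the hook's end and back it up over the barb - without dragging or tipping the stand or disturbing the other things on the counter. Then stand the comb teeth down in the slot of the wooden rack, fully home, and let go.

Things in the scene. Friction and masses are not known exactly. Their poses are not given: they have to be found in the camera images.
- comb: Texture comb hanging on the hook: steel blade 4 mm thick, 90 mm wide, teeth along the bottom, square hang hole, wooden spine on top; 125 mm high, about 0.14 kg. Origin: centre of the lower edge (tooth tips). z runs from teeth to spine, y along the width, x is the blade's normal. At the start it hangs vertical, its axes parallel to the stand's, 64 to 80 mm inward of hook_foot.
- comb_hole (a point): Centre of the comb's hang hole, 60 mm above the tooth tips. The hole is 30 x 30 mm (its upper corners cut by 4 mm): lower edge 45 mm and upper edge 75 mm above the tooth tips.
- comb_spine (a point): Centre of the wooden spine, 107 mm above the tooth tips. The spine is 14 mm thick (comb's x), 90 mm wide (y) and 36 mm high (89 to 125 mm): pinch it across its thickness from above, fingertips at least 92 mm above the tooth tips so that they stay clear of the hole.
- stand: Loose, heavy white display stand (2 kg): base plate 190 x 110 x 12 mm, 12 mm post and a steel hook of 6 mm round wire, post and hook all in its own plane y = 0. Origin: centre of the base's underside; z up; the hook points along its own -x. A level arm (wire centre at z = 125 mm) runs from the post at x = +50 mm to hook_foot at x = -65 mm. Post top 132 mm.
- hook_foot (a point): Outer end of the level arm (wire centre; stand x -65, z 125 mm), where the wire turns steeply up to hook_tip.
- hook_tip (a point): Tip of the hook (wire centre; stand x -73.5, z 167 mm), where the barb starts. The comb's hole passes only if the comb is tilted by more than about 25, best 40 to 45 degrees, spine leaning to the post (stand's +x), teeth swung out to -x, the hole led up along the upturn until tip and barb end have both come through.
- barb_end (a point): End of the barb (wire centre; stand x -63.5, z 157 mm): the wire goes from hook_tip 10 mm down and 10 mm back toward the post.
- rack: Fixed block of light wood, 60 mm (x) by 130 mm (y) by 50 mm high, with one straight slot along its own y for the comb's blade: 8 mm wide (x), 100 mm long (y), 36 mm deep, mouth bevelled by 3 mm. Origin: centre of its underside; z up; the slot's mouth is at 50 mm, its floor at 14 mm, centred. The comb may face either way.
- bowl_mint: Bystander: mint-green bowl, 110 mm across, 46 mm high; origin under its centre.
- glue_stick: Bystander: white and orange glue stick standing upright, 25 mm across, 94 mm high; origin under its centre.
- tea_tin: Bystander: low round tin, 86 mm across, 40 mm high; origin under its centre.
- mug_a: Bystander: white mug with a leaf pattern, 95 mm high; origin under its centre.
- glass_c: Bystander: drinking glass, 80 mm across, 93 mm high; origin under its centre.
There are look-alikes about, which are no part of the job. Several things have the shape of the comb; the one meant has the colours described above.

How it is judged:
By the outcome, as a careful person would: the job done as asked, in the order asked, and still so for the second after the job is handed in, with the robot touching nothing.
It also fails if it takes over 56 s, if anything falls off the work surface, if the arm or the gripper's body presses on something with over 40 N, if the wrist force passes 120 N, or if a joint passes its speed limit or range.

### The arm

A 6-joint arm with a two-finger parallel gripper is mounted at the origin on a cart in front of the work surface, level with it; the furniture and walls round the work are solid. World frame = base frame: x ahead of the robot, y to its left, z up, the work surface at z = 0. Lengths are in m, angles in rad, forces in N, time in s.
With the tool pointing down it reaches from about 0.375 to 0.9 m from the base axis. Payload 3.1 kg.
Tool frame: the origin (TCP) lies on the centre line of the jaws, within the pads' length; the fingertips stand robot.tip_reach ahead of it and the grasp point (between the pads) lies 8 mm behind it (robot.tip_reach is the distance from the TCP to the fingertips, in m); z points along the fingers, y is the line along which they close (so a half turn about z gives the same grasp; the last joint's range is limited). The gripper opens to 87 mm and grips with 3 to 60 N. Pads are 19 mm wide; open, the fingers measure 117 mm over their backs; the gripper's body (75 mm by 190 mm) begins 51 mm behind the grasp point.
Start: joints at [1.119, 0.527, 1.433, -0, 1.181, -0.178], TCP at [0.169, 0.602, 0.21] pointing down, gripper open.
Joint ranges: [-3.08, 3.08], [-0.75, 2.2], [0.22, 2.44], [-1.43, 4.57], [0, 2.65], [-2.85, 2.85]. Speed limits (rad/s): [2.79, 2.79, 3.14, 3.14, 3.14, 3.14].

### API

Orientations are given as a unit quaternion [x, y, z, w].
In Python, from rig import robot gives the robot as it stands.
- The arm moves only by the tool jog_arm, never from a script. Its argument "motion" is one flat list of numbers, 7 for each row, row after row: the shift along the tool's x, y, z scaled (see below), then the turn, a rotation vector about the tool's x, y, z scaled (see below), then the gripper's target within -1 to 1 (shut at 1, half-way at 0, fully open at -1). In form: [x, y, z, rx, ry, rz, hand, x, y, z, rx, ry, rz, hand, ...]. A call has 1 to 12 rows; each row shifts and turns the commanded pose from where the row before left it, along the tool's axes as they then stand; what a row does not reach is not made up. The controller multiplies each number of a shift by 4 cm and each number of a turn by 4 degrees. A row lasts 1/8 s, in which the tool goes at most 62.5 mm and 10.7 degrees, less where a joint would pass 70% of its speed; a pose out of reach is approached as far as the arm can. A call with a number of a shift or a turn outside -1 to 1 is refused whole. A call with a gripper value outside its range is refused whole. The fingers move at their own pace and stop on an object; "grip_force" is the grip in N (left out, the last holds). Time passes only in rows, so rows that do not move let the fingers close. It gives the time, the measured TCP pose, the force, the opening and the grip force at its end, in the units of the state.
- robot.get_obs(): the state, without advancing time (a new reading comes with each control period).
- robot.camera(name): name is "scene" or "top" or "wrist"; returns the picture (400x640x3 uint8, blue, green, red); there is no depth.
- robot.calibration(name): a dict with "fx", "fy", "cx", "cy" (pixels), "R" (3x3) and "t" (3): a world point X has camera coordinates R X + t; the wrist camera has in their place "T_tool_cam" (4x4, takes a point from camera to tool coordinates, whose origin is the TCP and whose axes are the flange's). Camera axes: x right, y down, z forward; pixel columns grow to the right and rows downward; lengths in m; the calibration is good to about 2 mm. A picture is of the moment at which its call begins: read the wrist's pose just before it. calibration takes no time and is no camera call.
- robot.hand_in(): hands the job in; it is judged then, once.
The state is a dict: "time": time; "q": joint angles; "joint_velocities": joint speeds; "joint_torque": joint torques, N m; "position": TCP position; "tool_rot": TCP orientation; "ft_force": force on the tool from outside, world axes, zero at the start; "moment": the same for the moment, N m; "grip_width": finger opening in m; "grip_force": force on a finger pad.
Only numpy, scipy, OpenCV 4.12 (cv2) and the standard library are available. Lean on these libraries where they do the work, as an engineer would, in place of code of your own. Each camera call takes 0.05 s, during which the arm holds its last target. There are 200 camera calls.

## Working session

There is one attempt and no reset: what is moved stays moved. The work goes in short steps, Python scripts to look and compute and a tool call to move; the robot and the scene stay as the last step left them, time stands still between calls to the robot, and variables do not carry over. Pictures are saved under pics/ and viewed, at most 12 in all, crops included, and the job is handed in when it is done.

Besides the shell and the picture viewer there is one more tool, called in YAML: its name, and indented under it one key for each argument. jog_arm: Moves the arm, as the interface text tells. Shifts and turns lie within -1 to 1; 1 stands for 4 cm of shift or 4 degrees of turn. Its arguments: {"type":"object","properties":{"motion":{"type":"array","items":{"type":"number"}},"grip_force":{"type":"number"}},"required":["motion"]}

```bash
mkdir -p pics; ls; python3 - <<'E'
from rig import robot
import cv2,numpy as np
np.set_printoptions(precision=4,suppress=True)
o=robot.get_obs();print(o);print(robot.tip_reach)
for n in ("scene","top","wrist"):
    cv2.imwrite(f"pics/{n}0.png",robot.camera(n)); print(n,robot.calibration(n))
E
```

```text
pics
{'time': 0.0, 'q': array([ 1.1185,  0.5285,  1.4339, -0.    ,  1.1814, -0.1785]), 'joint_velocities': array([ 0.0016,  0.0004, -0.0006, -0.0024, -0.0021, -0.0014]), 'joint_torque': array([  0.0007, -44.0039, -17.6596,   0.0633,   0.0582,  -0.0002]), 'position': array([0.1686, 0.601 , 0.2087]), 'tool_rot': array([ 0.1365,  0.9906, -0.001 , -0.0003]), 'ft_force': array([-0.2201, -0.4209,  0.0976]), 'moment': array([-0.0006, -0.0317, -0.0192]), 'grip_force': 0.0, 'grip_width': 0.0873174806524146}
0.011
scene {'fx': 422.70732875199553, 'fy': 422.70732875199553, 'cx': 323.92254156143605, 'cy': 200.74790201136545, 'R': array([[ 0.7952, -0.6059, -0.0229],
       [-0.4052, -0.503 , -0.7634],
       [ 0.451 ,  0.6163, -0.6455]]), 't': array([-0.3601,  0.3594,  1.1298])}
top {'fx': 508.13318760181784, 'fy': 508.13318760181784, 'cx': 317.10086221178165, 'cy': 203.50344163982408, 'R': array([[ 0.2324, -0.9725,  0.0149],
       [-0.8029, -0.2005, -0.5614],
       [ 0.5489,  0.1185, -0.8274]]), 't': array([-0.0309,  0.5101,  1.6221])}
wrist {'fx': 305.29132320384156, 'fy': 305.29132320384156, 'cx': 319.16818727483695, 'cy': 195.12231449205456, 'T_tool_cam': array([[ 0.0012, -0.9657, -0.2596,  0.07  ],
       [ 1.    ,  0.0014, -0.0004, -0.0004],
       [ 0.0007, -0.2596,  0.9657, -0.1756],
       [ 0.    ,  0.    ,  0.    ,  1.    ]])}
```

View pics/scene0.png

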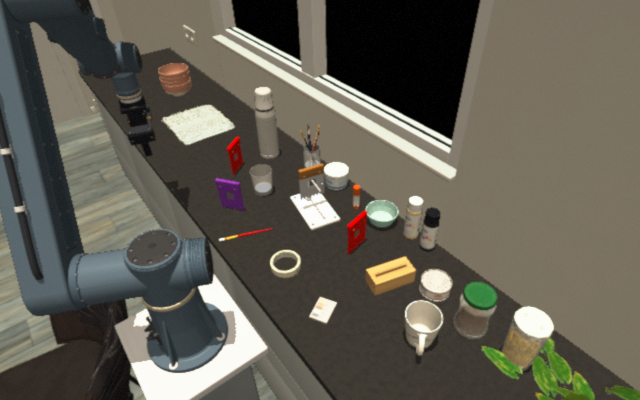

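View pics/top0.png

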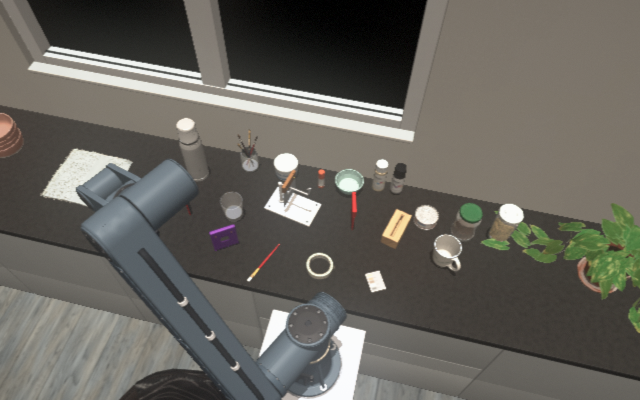

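The scene view shows the stand base around (315,208), the wooden-spined comb at (312,175) and the rack at (390,275). In the top view the base is at (293,206), the comb spine at (289,182) and the rack at (396,228). I'll zoom in on both.

```bash
python3 - <<'E'
import cv2,numpy as np
a=cv2.imread('pics/scene0.png')[155:235,275:355]; b=cv2.imread('pics/top0.png')[160:230,255:335]
a=cv2.resize(a,None,fx=5,fy=5,interpolation=cv2.INTER_CUBIC); b=cv2.resize(b,None,fx=5,fy=5,interpolation=cv2.INTER_CUBIC)
o=np.zeros((400,800,3),np.uint8);o[:,:400]=a;o[:350,400:]=b
for k in range(0,400,50):
    cv2.putText(o,str(275+k//5),(k,398),0,.35,(0,255,255));cv2.putText(o,str(255+k//5),(400+k,398),0,.35,(0,255,255))
    cv2.putText(o,str(155+k//5),(0,k+4),0,.35,(0,255,255));cv2.putText(o,str(160+k//5),(400,k+4),0,.35,(0,255,0))
cv2.imwrite('pics/z1.png',o)
a=cv2.imread('pics/scene0.png')[250:300,360:440]; b=cv2.imread('pics/top0.png')[200:250,375:425]
E
```

```text
(no output)
```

View pics/z1.png

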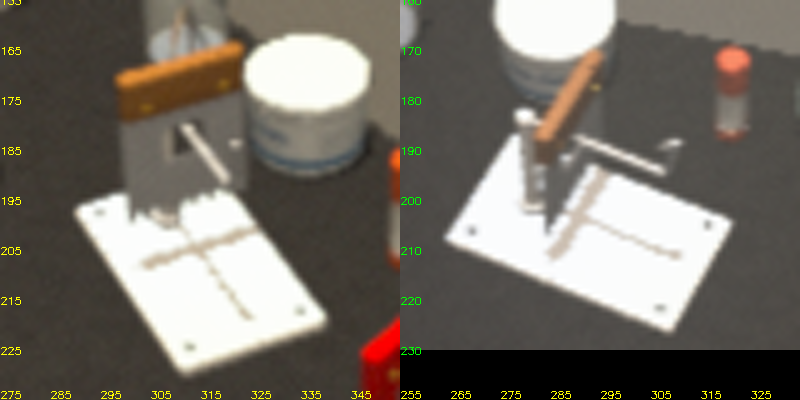

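The crop shows the base corners (scene 290,197 / 340,219 / 312,230; top 264,207 / 309,226 / 321,204). The hook tip is at about (309,188) and the foot at (308,194) in top. The spine runs (301,170)–(283,188) in top and (299,172)–(323,165) in scene.

```bash
cat > h.py <<'E'
import numpy as np,cv2
from scipy.spatial.transform import Rotation as Rn
np.set_printoptions(precision=4,suppress=True)
def cam(robot,n,obs=None):
    c=robot.calibration(n);K=np.array([[c['fx'],0,c['cx']],[0,c['fy'],c['cy']],[0,0,1]])
    if n!='wrist': return K,np.array(c['R']),np.array(c['t'])
    T=np.eye(4);T[:3,:3]=Rn.from_quat(obs['tool_rot']).as_matrix();T[:3,3]=obs['position']
    W=np.linalg.inv(T@np.array(c['T_tool_cam']));return K,W[:3,:3],W[:3,3]
def ray(C,p):
    K,R,t=C;d=R.T@np.linalg.solve(K,np.array([p[0],p[1],1.]));return -R.T@t,d/np.linalg.norm(d)
def plane(C,p,z):
    o,d=ray(C,p);return o+d*(z-o[2])/d[2]
def tri(*cps):
    A=np.zeros((3,3));b=np.zeros(3)
    for C,p in cps:
        o,d=ray(C,p);M=np.eye(3)-np.outer(d,d);A+=M;b+=M@o
    X=np.linalg.solve(A,b);return X
def proj(C,X):
    K,R,t=C;x=K@(R@np.asarray(X)+t);return x[:2]/x[2]
E
python3 - <<'E'
from rig import robot
from h import *
S=cam(robot,'scene');T=cam(robot,'top')
for C,ps in((S,[(290,197),(340,219),(312,229.5)]),(T,[(264,207.5),(309,226),(321,204)])):
    print([plane(C,p,.012)[:2] for p in ps])
print('foot',tri((T,(307.5,194)),(S,(320.5,191))),'foot z',plane(T,(307.5,194),.125))
print('tip',plane(T,(309,188),.167))
print('spine ends top', [plane(T,p,.19) for p in((295,171),(283,187))])
print('spine tri',tri((T,(295.5,170.5)),(S,(322.5,164))),tri((T,(282.5,186)),(S,(298.5,171.5))))
for n,C in(('scene',S),('top',T)):
    im=cv2.imread(f'pics/{n}0.png');h=cv2.cvtColor(im,cv2.COLOR_BGR2HSV)
    m=cv2.inRange(h,(10,80,110),(28,255,255))
    k,l,st,ce=cv2.connectedComponentsWithStats(m)
    for i in range(1,k):
        if st[i,4]>60: print(n,st[i],ce[i],plane(C,ce[i],.05))
E
```

```text
[array([0.5259, 0.2998]), array([0.5938, 0.0936]), array([0.4884, 0.1119])]
[array([0.532 , 0.3041]), array([0.4931, 0.1174]), array([0.6005, 0.0966])]
foot [0.549  0.1375 0.1321] foot z [0.5562 0.1389 0.125 ]
tip [0.554  0.1328 0.167 ]
spine ends top [array([0.5984, 0.1954, 0.19  ]), array([0.5199, 0.218 , 0.19  ])]
spine tri [0.6031 0.1956 0.1837] [0.5277 0.224  0.1747]
scene [158  63  33  31 690] [173.3159  76.6058] [0.5786 1.5086 0.05  ]
scene [298 163  26  10 104] [310.25   167.6923] [0.6609 0.3574 0.05  ]
scene [ 366  256   50   39 1220] [390.9967 274.2893] [ 0.5351 -0.2107  0.05  ]
scene [503 329  38  39 866] [520.2379 348.9746] [ 0.6165 -0.5715  0.05  ]
top [282 170  14  19  92] [288.2283 179.0652] [0.6581 0.2415 0.05  ]
top [382 209  30  39 668] [395.6153 227.5883] [ 0.54   -0.1965  0.05  ]
top [492 219  21  20 155] [500.8839 227.8452] [ 0.6322 -0.5716  0.05  ]
```

jog_arm:
  motion: [-0.5,-0.2,-1,0,0,0,-1,-1,-0.5,-1,0,0,0,-1,-1,-0.6,-0.3,0,0,0,-1,-1,-0.6,0,0,0,0,-1,-1,-0.6,0,0,0,0,-1,-1,-0.6,0,0,0,0,-1,-1,-0.6,0,0,0,0,-1,-1,-0.6,0,0,0,0,-1,-1,-0.6,0,0,0,-0.4,-1,-1,-0.6,0,0,0,-0.4,-1,-1,-0.6,0,0,0,-0.4,-1,-1,-0.6,0,0,0,0,-1]

```text
time: 1.65
position: [0.5455, 0.2236, 0.3014]
tool_rot: [0.095, 0.995, -0.0, -0.0]
ft_force: [0.1, 0.4, 0.1]
grip_width: 0.0871
grip_force: 0.0
```

```bash
cat > look.py <<'E'
import sys,pickle
from rig import robot
from h import *
o=robot.get_obs();im=robot.camera('wrist');n=sys.argv[1]
cv2.imwrite(f'pics/{n}.png',im);pickle.dump(o,open(f'pics/{n}.pkl','wb'))
print(o['time'],o['position'],o['tool_rot'],o['grip_width'],o['ft_force'])
E
python3 look.py w1
```

```text
1.65 [0.5455 0.2236 0.3014] [ 0.0949  0.9955 -0.     -0.0003] 0.08708413665479137 [0.0701 0.4124 0.0793]
```

View pics/w1.png

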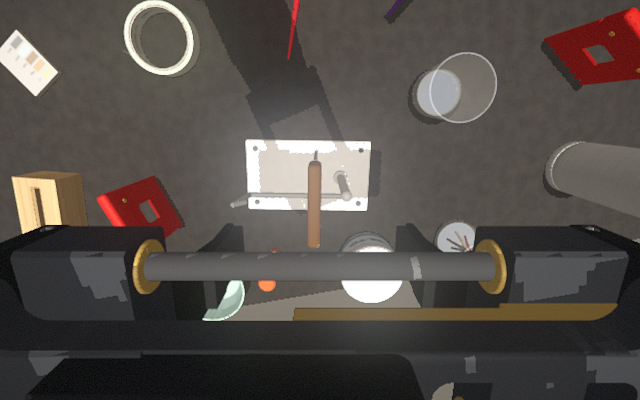

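The wrist view shows the white base with corners (247,141), (370,141), (369,209), the spine from (314,160) to (314,248), and the hook tip at about (235,204). The rack slot is at the left, around (38,205).

```bash
python3 - <<'E'
from rig import robot
from h import *
import pickle
o=pickle.load(open('pics/w1.pkl','rb'));im=cv2.imread('pics/w1.png');C=cam(robot,'wrist',o)
h=cv2.cvtColor(im,cv2.COLOR_BGR2HSV)
# base: white pixels on z=12mm plane
m=cv2.inRange(h,(0,0,140),(180,60,255));m[:, :235]=0;m[:,380:]=0;m[:130]=0;m[212:]=0
ys,xs=np.nonzero(m);P=np.array([plane(C,p,.012)[:2]*1000 for p in zip(xs,ys)],np.float32)
r=cv2.minAreaRect(P);print('base',r,cv2.boxPoints(r))
# spine: brown
m=cv2.inRange(h,(3,70,60),(22,255,255));m[:,:295]=0;m[:,335:]=0;m[:150]=0;m[252:]=0
k,l,st,ce=cv2.connectedComponentsWithStats(m);i=1+np.argmax(st[1:,4]);print(st[i],ce[i])
ys,xs=np.nonzero(l==i);P=np.array([plane(C,p,.178)[:2]*1000 for p in zip(xs,ys)],np.float32);r=cv2.minAreaRect(P);print('spine',r,cv2.boxPoints(r))
print('tip',plane(C,(235,204),.167),'post top',plane(C,(341,175),.132))
T=cam(robot,'top');print('brush/canister',plane(T,(249,165),0),plane(T,(286,170),.0),plane(C,(458,240),.08),plane(C,(371,275),.06))
big=cv2.resize(im[130:260,220:380],None,fx=5,fy=4.6,interpolation=cv2.INTER_CUBIC)
E
```

```text
base ((563.3269653320312, 191.07423400878906), (210.15853881835938, 111.1544418334961), 78.07621765136719) [[487.2385  99.7451]
 [595.9946  76.7794]
 [639.4155 282.4034]
 [530.6594 305.3691]]
[307 166  14  82 978] [313.5297 207.2219]
spine ((567.7265014648438, 212.6851348876953), (12.77498722076416, 86.99930572509766), 78.3958740234375) [[523.8311 215.1781]
 [609.0522 197.6783]
 [611.6219 210.1922]
 [526.4008 227.692 ]]
tip [0.5512 0.1311 0.167 ] post top [0.5488 0.2479 0.132 ]
brush/canister [0.7242 0.4267 0.    ] [0.7361 0.2738 0.    ] [0.6817 0.395  0.08  ] [0.7248 0.2689 0.06  ]
```

jog_arm:
  motion: [-0.3,-0.08,0.4,0,0,0.2,-0.15,-0.3,-0.08,0.6,0,0,0,-0.15,0,0,0.6,0,0,0,-0.15,0,0,0.4,0,0,0,-0.15,0,0,0,0,0,0,-0.15]
  grip_force: 35

```text
time: 2.33
position: [0.5655, 0.2142, 0.2197]
tool_rot: [0.101, 0.995, -0.001, -0.002]
ft_force: [1.2, 0.5, 0.1]
grip_width: 0.0517
grip_force: 0.0
```

```bash
cat > plan.py <<'E'
import numpy as np
def seg(a,b,n=60): return np.linspace(a,b,n)
wire=np.vstack([seg((50,125),(-65,125),200),seg((-65,125),(-73.5,167)),seg((-73.5,167),(-63.5,157),25)])
post=np.vstack([seg((44,20),(44,132)),seg((44,132),(56,132),10)])
boxes=[(-60,-15,-2,2),(15,65,-2,2),(29,65,-7,7),(33,140,7,24),(33,140,-24,-7),(103,160,-95,95)] # u0,u1,n0,n1 rel. hole centre
def clear(h,th):
    th=np.radians(th);u=np.array([np.sin(th),np.cos(th)]);n=np.array([-np.cos(th),np.sin(th)])
    r=[]
    for pts,rad in((wire,3),(post,0)):
        d=pts-np.array(h);U=d@u;N=d@n
        for i,(a,b,c,e) in enumerate(boxes):
            if rad==3 or i>1:
              dx=np.maximum(np.maximum(a-U,U-b),0);dy=np.maximum(np.maximum(c-N,N-e),0);r.append(np.hypot(dx,dy).min()-rad)
    return min(r)
if __name__=='__main__':
    W=[((11,113.5),0),((11,125),0),((-40,125),0),((-45,127),43),((-58,130),43),((-66,143),43),((-70,155),43),((-80,166),43),((-130,216),43)]
    for (a,t0),(b,t1) in zip(W,W[1:]):
        print(a,t0,b,t1,np.round([clear(np.array(a)+s*(np.array(b)-a),t0+s*(t1-t0)) for s in np.linspace(0,1,7)],1))
    for z in range(126,180,6): # best x at each height
        xs=np.arange(-110,-30);c=[clear((x,z),43) for x in xs];i=np.argmax(c);print(z,xs[i],round(c[i],1),[int(x) for x,v in zip(xs,c) if v>2][:1],[int(x) for x,v in zip(xs,c) if v>2][-1:])
E
python3 plan.py
```

```text
(11, 113.5) 0 (11, 125) 0 [ 0.5  2.4  4.3  6.2  8.2 10.1 12. ]
(11, 125) 0 (-40, 125) 0 [12.  12.  12.  12.  12.   5.1 -2.6]
(-40, 125) 0 (-45, 127) 43 [-2.6  2.   6.4  9.2  7.9  6.3  4.6]
(-45, 127) 43 (-58, 130) 43 [4.6 4.1 3.6 3.1 2.6 2.7 3.6]
(-58, 130) 43 (-66, 143) 43 [3.6 2.9 2.4 2.8 3.7 4.6 3.5]
(-66, 143) 43 (-70, 155) 43 [3.5 2.6 2.5 3.1 4.  5.  5.9]
(-70, 155) 43 (-80, 166) 43 [5.9 6.  6.1 6.3 6.4 6.6 7.1]
(-80, 166) 43 (-130, 216) 43 [ 7.1 14.2 24.8 29.9 37.1 46.1 56.1]
126 -62 5.8 [-70] [-31]
132 -66 8.1 [-72] [-58]
138 -66 6.1 [-71] [-62]
144 -65 4.3 [-67] [-63]
150 -67 4.5 [-70] [-64]
156 -70 6.6 [-102] [-66]
162 -73 8.5 [-109] [-67]
168 -98 13.6 [-110] [-68]
174 -98 18.0 [-110] [-69]
```

jog_arm:
  motion: [-0.06,-0.03,0.6,0,0,0,-0.15,0,0,0.6,0,0,0,-0.15,0,0,0.34,0,0,0,-0.15,0,0,0,0,0,0,-0.15,0,0,0,0,0,0,-0.15]

```text
time: 2.95
position: [0.5701, 0.2125, 0.1611]
tool_rot: [0.102, 0.995, 0.0, 0.001]
ft_force: [-0.9, -0.5, -0.4]
grip_width: 0.0499
grip_force: 0.0
```

```bash
python3 look.py w2
```

```text
2.95 [0.5701 0.2125 0.1611] [0.1017 0.9948 0.0003 0.001 ] 0.04992671510912415 [-0.9092 -0.5309 -0.4206]
```

View pics/w2.png

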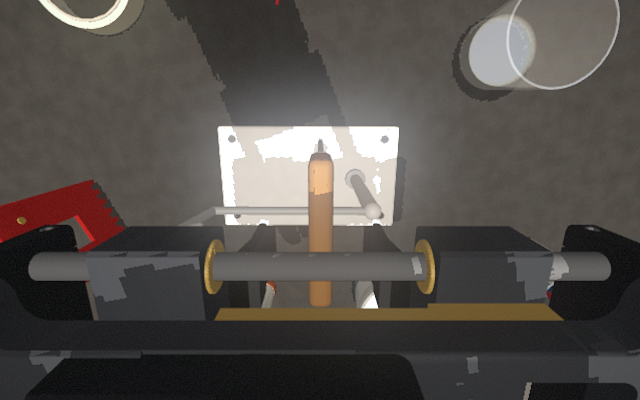

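The picture shows the spine centred between the fingers at about (320,160–305), with the post top at (373,212) and the foot at about (215,211). Next I close the gripper.

jog_arm:
  motion: [0,0,0,0,0,0,0.5,0,0,0,0,0,0,1,0,0,0,0,0,0,1,0,0,0,0,0,0,1,0,0,0,0,0,0,1]
  grip_force: 35

```text
time: 3.62
position: [0.5693, 0.2124, 0.1601]
tool_rot: [0.102, 0.995, 0.0, 0.0]
ft_force: [-0.4, 0.4, 0.5]
grip_width: 0.0134
grip_force: 35.0
```

```bash
python3 - <<'E'
from rig import robot
from h import *
import pickle
o=pickle.load(open('pics/w2.pkl','rb'));C=cam(robot,'wrist',o)
a=plane(C,(373,212),.132);f=plane(C,(215,211),.125);print(a,f,np.degrees(np.arctan2(*(a-f)[1::-1])))
for p in((219,127),(399,127),(398,225)):print(plane(C,p,.012))
for i in range(6):
    b=robot.get_obs();print(b['position'],b['tool_rot'],b['grip_width'],b['grip_force'],b['ft_force'])
E
```

```text
[0.575  0.2497 0.132 ] [0.5536 0.138  0.125 ] 79.17454992150213
[0.4944 0.1214 0.012 ]
[0.532  0.3045 0.012 ]
[0.6394 0.2889 0.012 ]
[0.5693 0.2124 0.1601] [0.1019 0.9948 0.0002 0.    ] 0.01339583814969903 35.00976026058197 [-0.3642  0.4091  0.4533]
[0.5693 0.2124 0.1601] [0.1019 0.9948 0.0002 0.    ] 0.01339583814969903 35.00976026058197 [-0.3642  0.4091  0.4533]
[0.5693 0.2124 0.1601] [0.1019 0.9948 0.0002 0.    ] 0.01339583814969903 35.00976026058197 [-0.3642  0.4091  0.4533]
[0.5693 0.2124 0.1601] [0.1019 0.9948 0.0002 0.    ] 0.01339583814969903 35.00976026058197 [-0.3642  0.4091  0.4533]
[0.5693 0.2124 0.1601] [0.1019 0.9948 0.0002 0.    ] 0.01339583814969903 35.00976026058197 [-0.3642  0.4091  0.4533]
[0.5693 0.2124 0.1601] [0.1019 0.9948 0.0002 0.    ] 0.01339583814969903 35.00976026058197 [-0.3642  0.4091  0.4533]
```

```bash
cat > rows.py <<'E'
import numpy as np
from plan import clear
def rows(W,L=47.):
    "W: list of (hx,hz,theta,nrows); prints y,z,rx units"
    out=[];cur=np.array(W[0][:3],float);C=[]
    P=lambda s:np.array(s[:2])+L*np.array([np.sin(np.radians(s[2])),np.cos(np.radians(s[2]))])
    for x,z,t,n in W[1:]:
        st=cur.copy()
        for k in range(1,n+1):
            nx=st+(np.array([x,z,t])-st)*k/n
            d=P(nx)-P(cur);c,s=np.cos(np.radians(cur[2])),np.sin(np.radians(cur[2]))
            out.append([np.dot(d,(c,-s))/40,np.dot(d,(-s,-c))/40,(nx[2]-cur[2])/4]);C.append(clear(nx[:2],nx[2]));cur=nx
    for o,c in zip(out,C):print(np.round(o,2),round(c,1))
if __name__=='__main__':
    rows([(11.5,113,0),(11.5,125,0,2),(-22,125,8,3),(-40,126,24,4),(-50,126,42,5)])
    rows([(-50,126,42),(-62,127,43,2),(-66,132,43,1),(-65.5,144,43,2),(-67,150,43,1),(-70,156,43,1),(-73,162,43,1),(-85,170,43,1),(-110,195,43,2),(-130,215,43,2)])
E
python3 rows.py
```

```text
[ 0.   -0.15  0.  ] 6.0
[ 0.   -0.15  0.  ] 12.0
[-0.22  0.    0.67] 11.9
[-0.22  0.01  0.67] 11.7
[-0.22  0.03  0.67] 11.6
[-0.03  0.01  1.  ] 11.0
[-0.03  0.02  1.  ] 10.4
[-0.03  0.03  1.  ] 9.7
[-0.03  0.04  1.  ] 8.9
[0.03 0.02 0.9 ] 8.4
[0.03 0.03 0.9 ] 7.8
[0.03 0.03 0.9 ] 7.2
[0.03 0.03 0.9 ] 6.5
[0.03 0.03 0.9 ] 5.8
[-0.11  0.09  0.12] 5.6
[-0.11  0.09  0.12] 6.8
[-0.16 -0.02  0.  ] 8.1
[-0.1  -0.11  0.  ] 6.2
[-0.1  -0.11  0.  ] 3.8
[-0.13 -0.08  0.  ] 4.5
[-0.16 -0.06  0.  ] 6.6
[-0.16 -0.06  0.  ] 8.5
[-0.36  0.06  0.  ] 9.6
[-0.44 -0.02  0.  ] 25.0
[-0.44 -0.02  0.  ] 32.9
[-0.35 -0.01  0.  ] 43.2
[-0.35 -0.01  0.  ] 55.1
```

jog_arm:
  motion: [0,0,-0.15,0,0,0,1,0,0,-0.15,0,0,0,1,0,-0.22,0,0.67,0,0,1,0,-0.22,0.01,0.67,0,0,1,0,-0.22,0.03,0.67,0,0,1,0,-0.03,0.01,1,0,0,1,0,-0.03,0.02,1,0,0,1,0,-0.03,0.03,1,0,0,1,0,-0.03,0.04,1,0,0,1,0,0,0,0,0,0,1,0,0,0,0,0,0,1]

```text
time: 5.0
position: [0.5628, 0.1806, 0.1692]
tool_rot: [0.1, 0.973, -0.207, -0.021]
ft_force: [0.2, -0.4, -1.7]
grip_width: 0.0131
grip_force: 35.0
```

```bash
cat > where.py <<'E'
from rig import robot
from h import *
import sys
L=float(sys.argv[1]) if len(sys.argv)>1 else .047
o=robot.get_obs();R=Rn.from_quat(o['tool_rot']).as_matrix();a=np.radians(78.3)
X=np.array([np.cos(a),np.sin(a)]);Y=np.array([-X[1],X[0]])
hl=o['position']+L*R[:,2];d=hl[:2]-[.5655,.2013]
print('t',o['time'],'hole stand x,y,z mm',d@X*1e3,d@Y*1e3,hl[2]*1e3,'tilt',np.degrees(np.arctan2(-R[:2,2]@X,-R[2,2])),'sidetilt',np.degrees(R[:2,2]@Y),'F',o['ft_force'],o['grip_width'],o['q'])
E
python3 where.py
```

```text
t 5.0 hole stand x,y,z mm -39.88669681821704 -1.5283482179690788 126.26657727238965 tilt 23.979321848875728 sidetilt -0.011281641047939234 F [ 0.2292 -0.4281 -1.6766] 0.013090015987154726 [ 0.3131  0.6556  1.3889 -0.3723  1.3304 -0.9212]
```

jog_arm:
  motion: [0,0.03,0.02,0.9,0,0,1,0,0.03,0.03,0.9,0,0,1,0,0.03,0.03,0.9,0,0,1,0,0.03,0.03,0.9,0,0,1,0,0.03,0.03,0.9,0,0,1,0,-0.11,0.09,0.12,0,0,1,0,-0.11,0.09,0.12,0,0,1,0,0,0,0,0,0,1,0,0,0,0,0,0,1]

```text
time: 6.12
position: [0.5611, 0.1713, 0.1623]
tool_rot: [0.095, 0.926, -0.364, -0.037]
ft_force: [-0.6, 0.3, -1.1]
grip_width: 0.0133
grip_force: 35.0
```

```bash
python3 where.py; python3 - <<'E'
from rig import robot
import cv2,numpy as np
s=robot.camera('scene')[130:230,265:345];t=robot.camera('top')[140:240,255:335]
cv2.imwrite('pics/u1.png',np.hstack([cv2.resize(x,None,fx=5,fy=5,interpolation=cv2.INTER_CUBIC) for x in(s,t)]))
E
```

```text
t 6.125 hole stand x,y,z mm -62.31129283780621 -1.7534474194291825 127.93831525455037 tilt 42.94388539180124 sidetilt -0.01105497554616911 F [-0.5768  0.2832 -1.1497] 0.01331121855618767 [ 0.4096  0.7969  1.2803 -0.5908  1.5588 -0.7956]
```

View pics/u1.png

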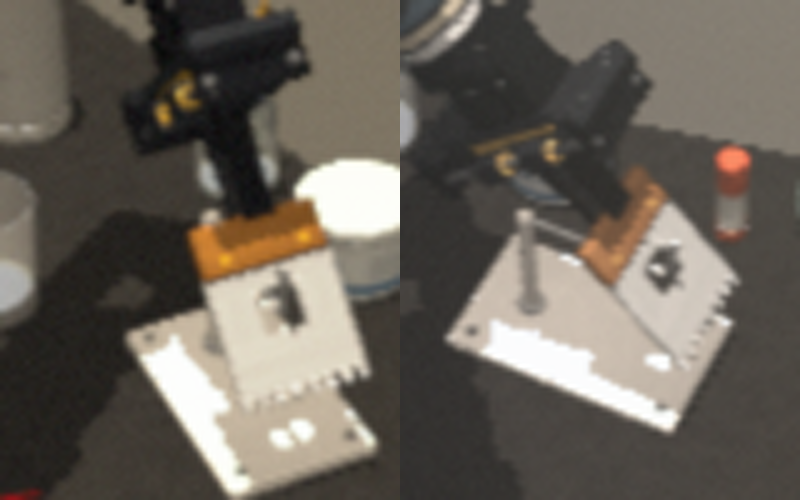

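The comb is tilted 43° on the hook, the stand has not moved (its left corner is still at top (264,208)), and the forces are near zero. Next I lead the hole up the upturn.

jog_arm:
  motion: [0,-0.16,-0.02,0,0,0,1,0,-0.1,-0.11,0,0,0,1,0,-0.1,-0.11,0,0,0,1,0,-0.13,-0.08,0,0,0,1,0,0,0,0,0,0,1,0,0,0,0,0,0,1]

```text
time: 6.98
position: [0.5596, 0.1662, 0.1844]
tool_rot: [0.095, 0.926, -0.365, -0.037]
ft_force: [0.4, 0.3, -2.6]
grip_width: 0.0134
grip_force: 35.0
```

```bash
python3 where.py
```

```text
t 6.975 hole stand x,y,z mm -67.61324726308186 -1.3680955566628201 150.02773659895058 tilt 42.99590702985713 sidetilt -0.00029608537399138796 F [ 0.3991  0.2782 -2.5541] 0.013353140845002155 [ 0.404   0.7663  1.2794 -0.594   1.5829 -0.8185]
```

jog_arm:
  motion: [0,-0.16,-0.06,0,0,0,1,0,-0.16,-0.06,0,0,0,1,0,-0.36,0.06,0,0,0,1,0,-0.44,-0.02,0,0,0,1,0,-0.44,-0.02,0,0,0,1,0,-0.35,-0.02,0,0,0,1,0,-0.35,-0.02,0,0,0,1,0,0,0,0,0,0,1]

```text
time: 7.98
position: [0.5473, 0.1046, 0.2513]
tool_rot: [0.095, 0.926, -0.364, -0.037]
ft_force: [-0.5, -0.3, -0.8]
grip_width: 0.0133
grip_force: 35.0
```

```bash
python3 where.py; python3 - <<'E'
from rig import robot
import cv2,numpy as np
s=robot.camera('scene')[110:230,280:376];t=robot.camera('top')[120:240,255:351]
cv2.imwrite('pics/u2.png',np.hstack([cv2.resize(x,None,fx=4,fy=4,interpolation=cv2.INTER_CUBIC) for x in(s,t)]))
E
```

```text
t 7.975 hole stand x,y,z mm -130.4237001383173 -1.8385344250510551 216.94495699170238 tilt 42.947216350602744 sidetilt -0.04393844229329283 F [-0.4818 -0.3402 -0.7629] 0.013349290662139485 [ 0.3261  0.6362  1.3509 -0.6289  1.5893 -0.9078]
```

View pics/u2.png

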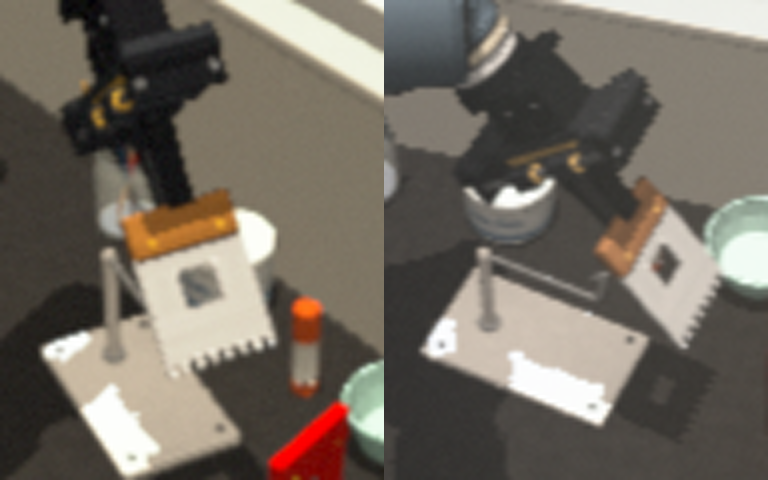

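The comb is clear of the hook and the stand has not shifted. I'll untilt it and carry it up toward the rack.

jog_arm:
  motion: [0,-0.46,0.02,-1,0,0,1,0,-0.46,0,-1,0,0,1,0,-0.46,-0.03,-1,0,0,1,0,-0.45,-0.07,-1,0,0,1,0,-0.45,-0.1,-1,0,0,1,0,-0.44,-0.14,-1,0,0,1,0,-0.43,-0.17,-1,0,0,1,0,-0.41,-0.2,-1,0,0,1,0,-0.4,-0.24,-1,0,0,1,0,-0.38,-0.27,-1,0,0,1,0,-0.35,-0.3,-0.73,0,0,1,0,0,0,0,0,0,1]

```text
time: 9.57
position: [0.5161, -0.0467, 0.3829]
tool_rot: [0.103, 0.995, -0.001, 0.0]
ft_force: [-0.2, -0.1, -2.8]
grip_width: 0.0132
grip_force: 35.0
```

```bash
python3 look.py w3
```

```text
9.575 [ 0.5161 -0.0467  0.3829] [ 0.1031  0.9947 -0.0013  0.0002] 0.013242614799230201 [-0.1659 -0.0921 -2.8088]
```

View pics/w3.png

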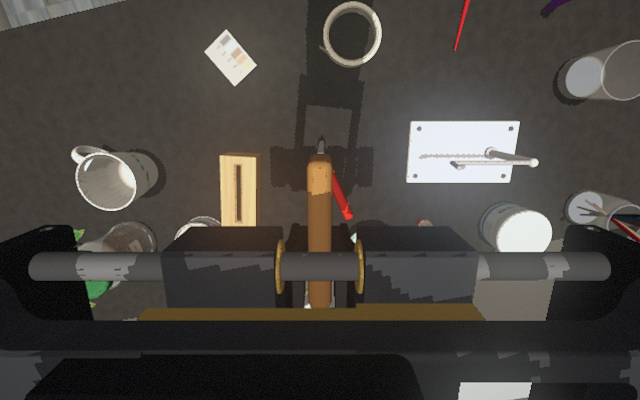

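The rack is at about (238,190) with its slot running (238,163)–(240,220). The comb spine is at about x=319, and the stand is still in place. Next I measure the slot.

```bash
python3 - <<'E'
from rig import robot
from h import *
import pickle
o=pickle.load(open('pics/w3.pkl','rb'));im=cv2.imread('pics/w3.png');C=cam(robot,'wrist',o)
h=cv2.cvtColor(im,cv2.COLOR_BGR2HSV)
v=h[...,2].astype(int)
for r in range(150,230,8): print(r,v[r,214:266:1].tolist())
m=cv2.inRange(h,(8,40,0),(30,255,150));
g=np.zeros_like(m);g[152:226,228:250]=255;m&=g
k,l,st,ce=cv2.connectedComponentsWithStats(m);i=1+np.argmax(st[1:,4]);print(st[i],ce[i])
P=np.array([plane(C,(x,y),.05)[:2]*1000 for y,x in zip(*np.nonzero(l==i))],np.float32);print(cv2.minAreaRect(P),cv2.fitLine(P,2,0,.1,.1).ravel())
m=cv2.inRange(h,(8,40,150),(30,255,255));g[:]=0;g[145:226,210:270]=255;m&=g
ys,xs=np.nonzero(m);print(xs.min(),xs.max(),ys.min(),ys.max())
T=cam(robot,'top');t=cv2.imread('pics/top0.png');mt=cv2.inRange(cv2.cvtColor(t,cv2.COLOR_BGR2HSV),(10,60,150),(28,255,255));mt[:, :375]=0;mt[:,420:]=0
P=np.array([plane(T,(x,y),.05)[:2]*1000 for y,x in zip(*np.nonzero(mt))],np.float32);print('top',cv2.minAreaRect(P))
E
```

```text
150 [82, 82, 84, 82, 85, 82, 85, 87, 85, 87, 83, 87, 87, 86, 82, 85, 81, 83, 87, 83, 86, 84, 87, 86, 84, 86, 86, 86, 87, 86, 84, 82, 85, 83, 85, 85, 86, 89, 85, 86, 83, 86, 84, 84, 85, 87, 84, 85, 86, 83, 82, 83]
158 [89, 83, 85, 86, 78, 152, 221, 235, 233, 233, 233, 232, 233, 233, 233, 233, 233, 233, 233, 233, 233, 234, 233, 234, 233, 234, 234, 234, 235, 235, 235, 236, 236, 237, 237, 236, 237, 237, 237, 238, 240, 225, 129, 98, 98, 100, 95, 91, 85, 86, 86, 83]
166 [84, 85, 84, 86, 82, 125, 203, 237, 234, 233, 233, 232, 233, 233, 232, 232, 233, 233, 234, 219, 179, 195, 141, 94, 96, 94, 137, 199, 226, 234, 233, 232, 233, 233, 233, 233, 233, 233, 233, 233, 235, 222, 126, 101, 101, 103, 97, 88, 81, 86, 89, 84]
174 [88, 88, 89, 88, 85, 102, 189, 239, 234, 233, 233, 233, 233, 233, 234, 233, 233, 233, 234, 220, 180, 196, 143, 97, 102, 99, 141, 202, 228, 234, 233, 234, 233, 232, 233, 234, 233, 233, 233, 234, 236, 222, 125, 101, 104, 101, 97, 93, 93, 93, 90, 90]
182 [87, 88, 90, 90, 87, 79, 179, 240, 234, 233, 233, 233, 233, 233, 233, 233, 233, 234, 234, 230, 215, 199, 169, 99, 103, 98, 140, 
[... 982 characters left out ...]
7, 96, 99, 99, 125, 183, 223, 236, 233, 233, 233, 234, 233, 233, 233, 233, 233, 233, 237, 221, 92, 104, 102, 98, 93, 79, 89, 89, 88, 89]
222 [122, 121, 112, 151, 189, 151, 98, 176, 239, 235, 234, 234, 234, 234, 233, 233, 232, 229, 229, 234, 229, 212, 213, 210, 208, 209, 205, 193, 211, 235, 233, 232, 233, 234, 233, 233, 234, 233, 233, 234, 237, 220, 90, 102, 101, 101, 88, 81, 93, 90, 89, 88]
[236 165   5  56 236] [238.3517 191.3136]
((549.3518676757812, -198.10531616210938), (6.798611640930176, 98.29592895507812), 74.370849609375) [   0.9656   -0.2601  546.7389 -196.7808]
219 255 155 225
top ((638.4068603515625, -177.234619140625), (321.09991455078125, 114.84748077392578), 13.967219352722168)
```

jog_arm:
  motion: [-0.3,-0.7,0,0,0,0.4,1,-0.3,-0.7,0.5,0,0,0.4,1,-0.12,-0.3,0.8,0,0,0,1,0,0,0.8,0,0,0,1,0,0,0.4,0,0,0,1,0,0,0,0,0,0,1,0,0,0,0,0,0,1]

```text
time: 10.5
position: [0.5293, -0.1175, 0.2829]
tool_rot: [0.129, 0.992, -0.001, 0.0]
ft_force: [0.0, -0.1, -0.3]
grip_width: 0.0131
grip_force: 35.0
```

```bash
python3 look.py w4; python3 -c "
import cv2;i=cv2.imread('pics/w4.png')[100:250,80:380];cv2.imwrite('pics/w4c.png',cv2.resize(i,None,fx=2.6,fy=2.6,interpolation=cv2.INTER_CUBIC))"
```

```text
10.5 [ 0.5293 -0.1175  0.2829] [ 0.1289  0.9917 -0.0008  0.0001] 0.013080992354183862 [ 0.0019 -0.1397 -0.2809]
```

View pics/w4c.png

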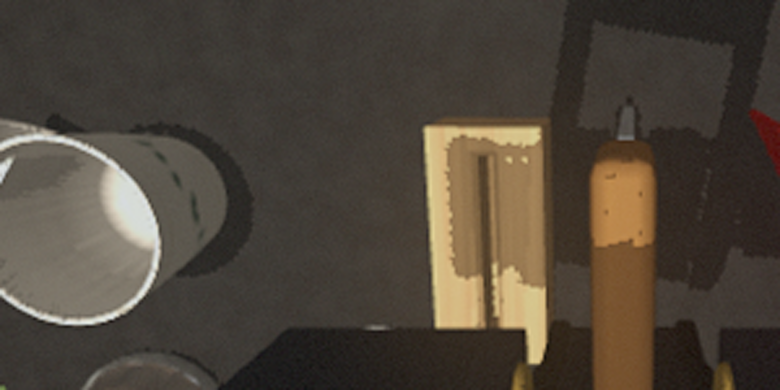

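The rack top's near corners are at crop (427,127) and (546,125), and the slot runs (484,153)→(492,325). The blade's near edge shows at (628,110). Next I fit the edges.

```bash
python3 - <<'E'
from rig import robot
from h import *
import pickle
o=pickle.load(open('pics/w4.pkl','rb'));im=cv2.imread('pics/w4.png');C=cam(robot,'wrist',o)
g=cv2.GaussianBlur(im[...,0:3].max(2),(1,5),0).astype(float)
L,Rr=[],[]
for r in range(154,224):
    row=g[r];d=np.diff(row)
    a=236+np.argmax(d[236:256]);L.append((a+.5,r))
    b=281+np.argmin(d[281:298]);Rr.append((b+.5,r))
def f(pts):
    P=np.array([plane(C,p,.05)[:2]*1e3 for p in pts],np.float32);return cv2.fitLine(P,cv2.DIST_HUBER,0,.1,.01).ravel()
for n,p in(('L',L),('R',Rr)):
    v=f(p);print(n,v,np.degrees(np.arctan2(v[1],v[0])))
vl,vr=f(L),f(Rr);n=np.array([-vl[1],vl[0]]);print('width',(vl[2:]-vr[2:])@n)
for r in range(164,224,12): print(r,g[r,258:280].astype(int).tolist())
print('near corners',plane(C,(244.2,149),.05)*1e3,plane(C,(289.8,148.3),.05)*1e3)
print('slot near end dark',plane(C,(266.2,158.8),.047)*1e3)
for p in((266.2,160),(268.3,200),(269.2,225)):print(plane(C,p,.05))
print('tooth corner',plane(C,(80+628/2.6,100+100/2.6),.176),'spine axis pix ->', plane(C,(80+623/2.6,165),.301))
E
```

```text
L [   0.966    -0.2586  531.9013 -225.3867] -14.988876
R [   0.9655   -0.2603  538.9452 -164.0298] -15.085056
width -61.091156
164 [145, 145, 144, 135, 127, 120, 89, 85, 81, 107, 149, 152, 127, 139, 154, 153, 155, 157, 158, 155, 157, 157]
176 [146, 146, 145, 140, 127, 125, 108, 85, 84, 90, 132, 159, 137, 134, 149, 151, 154, 156, 156, 154, 157, 157]
188 [148, 146, 147, 147, 137, 128, 121, 92, 85, 83, 113, 155, 152, 128, 143, 153, 152, 155, 158, 154, 154, 156]
200 [150, 145, 146, 150, 148, 129, 126, 108, 85, 84, 95, 140, 169, 148, 138, 150, 151, 153, 157, 154, 152, 153]
212 [214, 213, 213, 215, 213, 200, 183, 171, 99, 82, 82, 131, 194, 204, 188, 206, 216, 214, 214, 214, 214, 214]
near corners [ 480.7248 -208.9717   50.    ] [ 495.2744 -149.9501   50.    ]
slot near end dark [ 500.9798 -185.1427   47.    ]
[ 0.5022 -0.185   0.05  ]
[ 0.5564 -0.1988  0.05  ]
[ 0.5921 -0.2086  0.05  ]
tooth corner [ 0.4836 -0.1039  0.176 ] spine axis pix -> [ 0.4868 -0.1064  0.301 ]
```

jog_arm:
  motion: [-0.35,-0.6,0,0,0,0.05,1,-0.35,-0.62,0,0,0,0,1,-0.33,-0.6,0.2,0,0,0,1,0,0,0.7,0,0,0,1,0,0,0.8,0,0,0,1,0,0,0.5,0,0,0,1,0,0,0.32,0,0,0,1,0,0,0,0,0,0,1,0,0,0,0,0,0,1]

```text
time: 11.68
position: [0.5504, -0.1998, 0.1828]
tool_rot: [0.131, 0.991, -0.001, 0.001]
ft_force: [-0.4, -0.3, -1.1]
grip_width: 0.0128
grip_force: 35.0
```

```bash
python3 look.py w5; python3 - <<'E'
from rig import robot
import cv2,numpy as np
i=cv2.imread('pics/w5.png')[60:210,270:370]
s=robot.camera('scene')[215:305,355:429];
cv2.imwrite('pics/w5c.png',np.hstack([cv2.resize(i,(400,600),interpolation=cv2.INTER_CUBIC),cv2.resize(s,(400,600*400*0+600),interpolation=cv2.INTER_CUBIC)]))
E
```

```text
11.675 [ 0.5504 -0.1998  0.1828] [ 0.1313  0.9913 -0.0011  0.0008] 0.012822304328647368 [-0.4037 -0.2703 -1.137 ]
```

View pics/w5c.png

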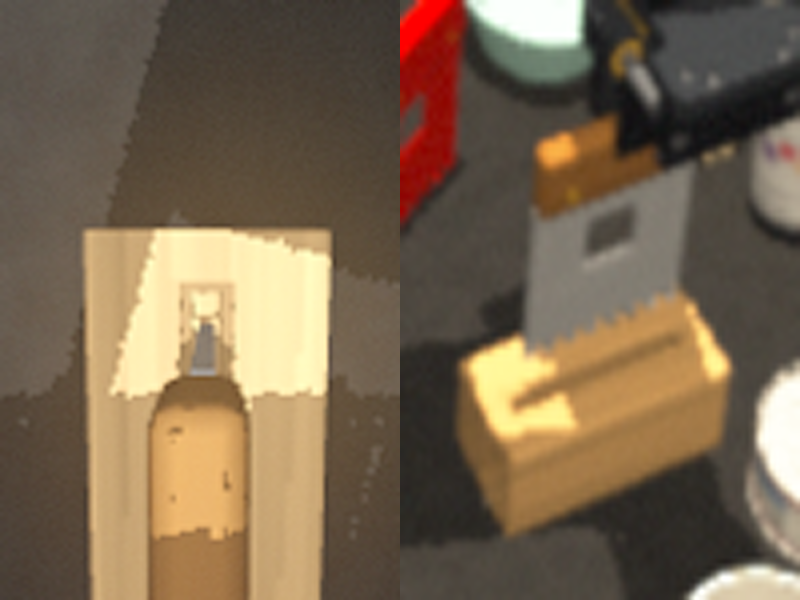

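The blade edge (crop column 204) is about 1 mm left of the slot centre (207.5). I'll shift +y by 0.9 mm and start lowering.

jog_arm:
  motion: [0,0.022,0.2,0,0,0,1,0,0,0.3,0,0,0,1,0,0,0.2,0,0,0,1,0,0,0.2,0,0,0,1,0,0,0,0,0,0,1,0,0,0,0,0,0,1]

```text
time: 12.52
position: [0.5501, -0.1986, 0.146]
tool_rot: [0.131, 0.991, -0.001, 0.0]
ft_force: [-0.7, 0.3, -1.0]
grip_width: 0.0129
grip_force: 35.0
```

jog_arm:
  motion: [0,0,0.2,0,0,0,1,0,0,0.2,0,0,0,1,0,0,0.13,0,0,0,1,0,0,0,0,0,0,1,0,0,0,0,0,0,1]

```text
time: 13.15
position: [0.5501, -0.1986, 0.1248]
tool_rot: [0.131, 0.991, -0.001, 0.0]
ft_force: [0.8, -0.0, -1.5]
grip_width: 0.0134
grip_force: 35.0
```

jog_arm:
  motion: [0,0,0.05,0,0,0,1,0,0,0.03,0,0,0,1,0,0,0,0,0,0,1]

```text
time: 13.52
position: [0.5499, -0.1985, 0.1215]
tool_rot: [0.131, 0.991, -0.001, -0.0]
ft_force: [-0.5, 0.9, -0.5]
grip_width: 0.0133
grip_force: 35.0
```

jog_arm:
  motion: [0,0,0.025,0,0,0,1,0,0,0.025,0,0,0,1,0,0,0,0,0,0,1]

```text
time: 13.9
position: [0.5503, -0.1989, 0.1211]
tool_rot: [0.131, 0.991, -0.001, 0.001]
ft_force: [-2.2, 0.7, 7.3]
grip_width: 0.0133
grip_force: 35.0
```

The comb touches the slot floor with 7 N at the expected depth. I'll release it and retreat upward.

jog_arm:
  motion: [0,0,0,0,0,0,0.4,0,0,0,0,0,0,0,0,0,0,0,0,0,0,0,0,0,0,0,0,0,0,0,-0.2,0,0,0,0,0,0,-0.5,0,0,0,0,0,0,-0.8,0,0,0,0,0,0,-0.8,0,0,0,0,0,0,-0.8,0,0,0,0,0,0,0,0,0,0,0]

```text
time: 15.15
position: [0.5518, -0.1994, 0.2469]
tool_rot: [0.131, 0.991, -0.002, 0.003]
ft_force: [0.7, 0.2, 0.5]
grip_width: 0.0438
grip_force: 0.0
```

```bash
python3 - <<'E'
from rig import robot
import cv2,numpy as np
s=robot.camera('scene');t=robot.camera('top');cv2.imwrite('pics/sf.png',s);cv2.imwrite('pics/tf.png',t)
a=cv2.resize(s[150:310,290:450],(400,400),interpolation=cv2.INTER_CUBIC);b=cv2.resize(t[150:260,260:430],(400,259),interpolation=cv2.INTER_CUBIC)
o=np.zeros((400,800,3),np.uint8);o[:,:400]=a;o[:259,400:]=b;cv2.imwrite('pics/f.png',o)
E
```

```text
(no output)
```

View pics/f.png

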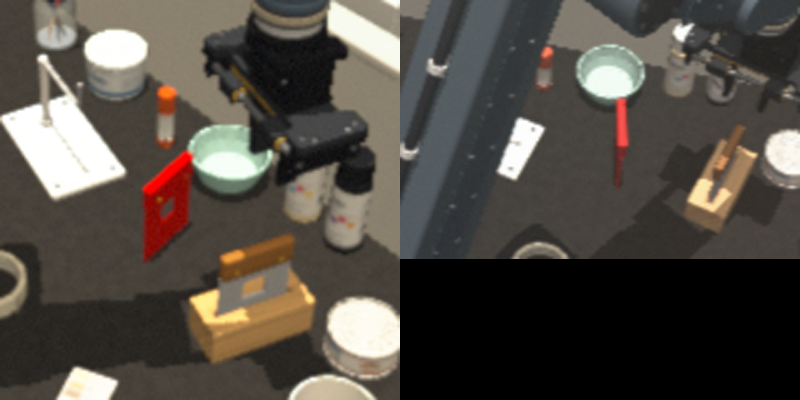

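The comb stands home in the rack slot with its hole just above the mouth. The stand and the bystanders are in place and the gripper is clear, so I hand in.

```bash
python3 -c "
from rig import robot
print(robot.hand_in())"
```

```text
the job is handed in; nothing more can be done
None
```

The comb is off the hook and standing teeth down, fully home in the rack slot and released. The stand and bystanders showed no movement in the camera views, and I handed the job in at about 15 s.

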